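# Lock a lamp head into the test socket

### The job

Take the lamp head by its grip bar, set it into the test socket on the bench so that its two pins drop through the slots of the ring, and twist it clockwise until it is drawn down fully tight. Turn it gently, without forcing or jamming it at the stop, then let go, and leave the cartons, the reflector bulb and the tape where they are.

Things in the scene. Friction and masses are not known exactly. Their poses are not given: they have to be found in the camera images.
- head_center (a point): The lamp head, loose, upright on the bench, 62 mm high, about 220 g. Point on its axis 31 mm above its foot; z up along the axis, x along the grip bar. From foot to 24 mm up: round spigot 41 mm across, tapering to 36 mm over the last 3 mm at the foot. From 24 to 32 mm: disc 76 mm across with a white light ring on top. From 32 to 62 mm: the grip bar. Half a turn about its axis makes no difference.
- head_bar (a point): Centre of the lamp head's straight grip bar, 47 mm above its foot, on its axis. The bar is 56 mm long (along x), 16 mm wide (along y) and 30 mm high. Its sides are flat; the disc lies 15 mm below this point.
- head_pins (a point): Point on the lamp head's axis 8 mm above its foot, on the centre line of the two round steel pins, 6 mm thick, that stick out of the spigot to a span of 54 mm, in line with the grip bar (along x and -x).
- head: The same lamp head; origin at the centre of its foot. Standing on the socket's lip, its foot is 5 mm below the mouth. Through the slots it drops on, bottoming 18 mm below; the pins clear the lip at 17 mm. Turned fully tight, its foot is about 20 mm below the mouth and head_center about 11 mm above it. Turning it takes up to 0.4 N m; over 0.6 N m is forcing it.
- socket_mouth (a point): Centre of the test socket's mouth, level with the aluminium ring's top, 46 mm above the bench; z up. The ring is 76 mm across, its mouth a 43 mm round hole in a 6 mm lip with two opposite slots 9 mm wide for the pins. The ring was clamped on by hand: the line of the slots is off this frame's x axis by up to 0.6 rad either way (fixed during the job), to be seen or felt for.
- socket_contact (a point): Top of the socket's brass spring contact, on its axis, 13 mm below the mouth when free: the head's foot presses it down (4 N at first, 0.8 N more per mm), so the head springs up when let go before it is locked.
- socket: The test socket, fixed: grey base 116 mm square, 20 mm thick, carrying the ring; origin under its centre, on the bench. In the ring the pins turn clockwise seen from above (blocked the other way): 0.3 rad free from the slots, then ramps draw the head down 3.2 mm over 0.65 rad, then 0.07 rad level to a hard stop, 1.02 rad in all. Beyond the stop it jams.
- bulb_box_a: Bystander: a brown bulb carton, 62 x 62 x 110 mm high; origin at the centre of its underside.
- bulb_box_b: Bystander: a brown bulb carton, 70 x 70 x 95 mm high; origin at the centre of its underside.
- lamp_carton: Bystander: a low brown carton, 90 x 130 x 70 mm high; origin at the centre of its underside.
- reflector: Bystander: a white reflector bulb standing on its 64 mm wide face, 76 mm high; origin at the centre of its underside.
- tape: Bystander: a roll of clear tape lying flat, 92 mm across, 45 mm high; origin at the centre of its underside.
There are look-alikes about, which are no part of the job. What is shaped like the head but yellow is not meant.

How it is judged:
By the outcome, as a careful person would: the job done as asked, in the order asked, and still so for the second after the job is handed in, with the robot touching nothing.
It also fails if it takes over 72 s, if anything falls off the work surface, if the arm or the gripper's body presses on something with over 40 N, if the wrist force passes 120 N, or if a joint passes its speed limit or range.

### The arm

A 7-joint arm with a two-finger parallel gripper is mounted at the origin on the work surface. World frame = base frame: x ahead of the robot, y to its left, z up, the work surface at z = 0. Lengths are in m, angles in rad, forces in N, time in s.
With the tool pointing down it reaches from about 0.35 to 0.9 m from the base axis. Payload 8.1 kg.
Tool frame: the origin (TCP) lies between the finger pads; the fingertips stand 17 mm ahead of it and the grasp point (between the pads) lies 2 mm behind it; z points along the fingers, y is the direction in which the jaws open and shut (so a half turn about z gives the same grasp; the last joint's range is limited). The gripper opens to 92 mm and grips with 3 to 60 N. Pads are 19 mm wide; open, the fingers measure 130 mm over their backs; the gripper's body (75 mm by 190 mm) begins 47 mm behind the grasp point.
Start: joints at [1.146, 0.434, 0.025, 1.573, -0.012, 1.134, -0.075], TCP at [0.198, -0.593, 0.204] pointing down, gripper open.
Joint ranges: [-2.62, 2.62], [-0.44, 2.09], [-1.27, 1.32], [0.08, 2.57], [-1.32, 4.46], [0.12, 2], [-2.74, 2.74]. Speed limits (rad/s): [2.22, 2.22, 3.01, 3.01, 3.14, 3.14, 3.14].

### API

Orientations are given as a rotation vector (axis times angle).
In Python, from cell import arm gives the robot as it stands. The module is installed in compiled form; this text tells all that it offers.
- The arm moves only by the shell command python3 -m crank 'ROWS' [FORCE]. ROWS is JSON, a list of rows, each a list of 5 numbers: the opening, from 0 (shut) to 1 (fully open), then the shift along the world's x, y, z normalised to -1 to 1, where 1 is 40 cm, then the turn about the world's z normalised to -1 to 1, where 1 is 60 degrees. In form: [[fingers, tx, ty, tz, twist], ...]. A call has exactly 8 rows; each row shifts and turns the commanded pose from where the row before left it; what a row does not reach is not made up. A row lasts 1/12 s, in which the tool goes at most 41.7 mm and 7.16 degrees, less where a joint would pass 70% of its speed; a pose out of reach is approached as far as the arm can. A call with a number of a shift or a turn outside -1 to 1 is refused whole. A call with a gripper value outside its range is refused whole. The fingers move at their own pace and stop on an object; FORCE is the grip in N (left out, the last holds). Time passes only in rows, so rows that do not move let the fingers close, or fill a call up. It gives the time, the measured TCP pose, the force and the opening at its end, in the units of the state.
- arm.observe(): the state, without advancing time (a new reading comes with each control period).
- arm.get_image(name): name is "scene" or "top"; returns the picture (400x640x3 uint8, red, green, blue); there is no depth.
- arm.get_calibration(name): a dict with "intrinsics" (3x3 intrinsics, pixels), "extrinsics" (4x4, takes a point from camera to world coordinates). Camera axes: x right, y down, z forward; pixel columns grow to the right and rows downward; lengths in m; the calibration is good to about 2 mm. A picture is of the moment at which its call begins. get_calibration takes no time and is no camera call.
- arm.sign_off(): hands the job in, once; it reports no verdict.
The state is a dict: "clock": time; "joints": joint angles; "dq": joint speeds; "joint_efforts": joint torques, N m; "position": TCP position; "ee_rot": TCP orientation; "force": force on the tool from outside, world axes, zero at the start; "ft_torque": the same for the moment, N m; "width": opening from 0.0 (shut) to 1.0 (fully open).
Only numpy, scipy, OpenCV 4.12 (cv2) and the standard library are available. Lean on these libraries where they do the work, as an engineer would, in place of code of your own. Each camera call takes 0.05 s, during which the arm holds its last target.

## Working session

There is one attempt and no reset: what is moved stays moved. The work goes in short steps, Python scripts to look and compute and a shell command to move; the robot and the scene stay as the last step left them, time stands still between calls to the robot, and variables do not carry over. Pictures are saved under pics/ and viewed, and the job is handed in when it is done.

```bash
mkdir -p pics; python3 - <<'E'
from cell import arm
import cv2
print(arm.observe())
for n in("scene","top"):
    im=arm.get_image(n); cv2.imwrite(f"pics/{n}0.png",im[:,:,::-1]); c=arm.get_calibration(n); print(n,c)
E
```

```text
{'clock': 0.0, 'joints': array([ 1.14641588,  0.43520953,  0.02498318,  1.57409308, -0.01159321,
        1.13396976, -0.07507666]), 'dq': array([ 2.11135439e-03, -1.43328068e-03, -1.13251834e-03,  6.01816320e-04,
       -3.73393548e-04,  5.46396032e-04, -5.40043650e-05]), 'joint_efforts': array([ 5.39953035e-04, -6.67842722e+01,  9.84982364e-01, -3.14456785e+01,
       -6.06981455e-02,  4.29401826e-02,  9.22934169e-05]), 'position': array([ 0.19742668, -0.59243634,  0.20325501]), 'ee_rot': array([-3.09956784e+00, -5.02954173e-01,  6.16591194e-04]), 'force': array([-0.59836162,  0.41770451,  0.16224281]), 'ft_torque': array([-0.0399943 ,  0.00850183, -0.00556559]), 'width': 0.998529685569587}
scene {'intrinsics': array([[495.52880013,   0.        , 314.35699486],
       [  0.        , 495.52880013, 185.8847235 ],
       [  0.        ,   0.        ,   1.        ]]), 'extrinsics': array([[ 8.84364685e-02,  8.36326646e-01, -5.41051507e-01,
         1.27143711e+00],
       [ 9.96081201e-01, -7.48577726e-02,  4.71015304e-02,
        -3.82659260e-02],
       [-1.10964572e-03, -5.43096728e-01, -8.39669407e-01,
         1.16466388e+00],
       [ 0.00000000e+00,  0.00000000e+00,  0.00000000e+00,
         1.00000000e+00]])}
top {'intrinsics': array([[410.65584749,   0.        , 320.02437987],
       [  0.        , 410.65584749, 197.17474862],
       [  0.        ,   0.        ,   1.        ]]), 'extrinsics': array([[-0.0113117 , -0.98703639,  0.1600975 ,  0.37897003],
       [-0.99977372,  0.01404853,  0.0159732 ,  0.02784143],
       [-0.01801526, -0.15988059, -0.98697196,  1.07172981],
       [ 0.        ,  0.        ,  0.        ,  1.        ]])}
```

View pics/scene0.png

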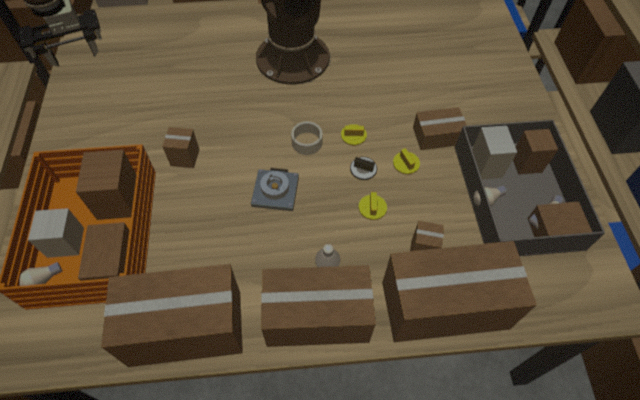

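View pics/top0.png

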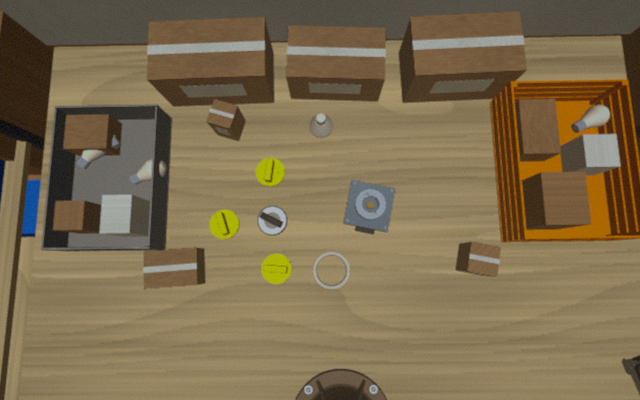

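In the top view, the possible heads are a white disc with a dark bar at (272,220) and yellow discs at (270,172), (224,223) and (276,268). In the scene view, the white one is at (363,168). The description says white, and yellow is excluded. The socket is at top (370,204). Next I'll take close crops.

```bash
python3 - <<'E'
import cv2,numpy as np
t=cv2.imread('pics/top0.png');s=cv2.imread('pics/scene0.png')
f=lambda im,x,y,r:cv2.resize(im[y-r:y+r,x-r:x+r],(390,390),interpolation=cv2.INTER_CUBIC)
g=np.vstack([np.hstack([f(t,272,220,26),f(t,370,204,32)])])
g2=np.hstack([f(s,363,168,26),f(s,275,187,32)])
im=np.vstack([g,g2]); im=cv2.resize(im,(600,600))
cv2.imwrite('pics/crop0.png',cv2.convertScaleAbs(im,alpha=1.5))
E
```

```text
(no output)
```

View pics/crop0.png

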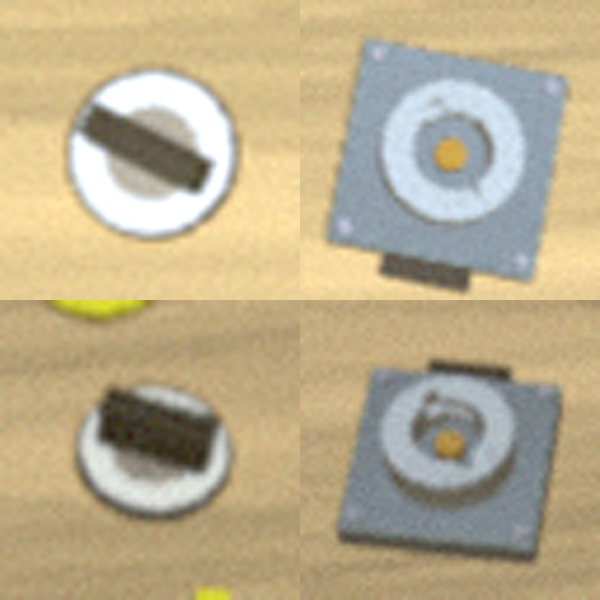

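```bash
cat >h.py <<'E'
import numpy as np,cv2
from cell import arm
def ray(n,uv,z):
    c=arm.get_calibration(n);K=c['intrinsics'];T=c['extrinsics']
    uv=np.atleast_2d(uv).astype(float)
    d=np.c_[(uv-K[:2,2])/K[[0,1],[0,1]],np.ones(len(uv))]@T[:3,:3].T
    return (T[:3,3]+d*((z-T[2,3])/d[:,2:]))[:,:2]
def proj(n,p):
    c=arm.get_calibration(n);K=c['intrinsics'];T=c['extrinsics']
    q=(np.atleast_2d(p)-T[:3,3])@T[:3,:3]; q=q@K.T
    return q[:,:2]/q[:,2:]
def rect(n,im,cx,cy,z,half=.05,px=5000):
    # orthorectify plane z around cx,cy ; image col=+x, row=-y
    N=int(2*half*px)
    xs=cx-half+(np.arange(N)+.5)/px; ys=cy+half-(np.arange(N)+.5)/px
    X,Y=np.meshgrid(xs,ys)
    m=proj(n,np.c_[X.ravel(),Y.ravel(),np.full(X.size,z)]).reshape(N,N,2).astype(np.float32)
    return cv2.remap(im,m[...,0],m[...,1],cv2.INTER_CUBIC)
E
python3 - <<'E'
from h import *
t=cv2.imread('pics/top0.png');s=cv2.imread('pics/scene0.png')
print('head',ray('top',[272,220],.032),ray('scene',[363,168],.032))
print('sock',ray('top',[370,204],.046),ray('scene',[275,184],.046))
h=ray('top',[272,220],.032)[0]; k=ray('top',[370,204],.046)[0]
out=[]
for n,im in(('top',t),('scene',s)):
    R=lambda c,z:cv2.resize(cv2.convertScaleAbs(rect(n,im,c[0],c[1],z),alpha=1.6),(300,300))
    out.append(np.hstack([R(h,.062),R(k,.046)]))
cv2.imwrite('pics/rect0.png',np.vstack(out))
# disc mask: white
for n,im,c in(('top',t,(272,220)),('scene',s,(363,168))):
    hsv=cv2.cvtColor(im,cv2.COLOR_BGR2HSV)
    x,y=c
    print(n,'white',im[y-15:y+16:3,x].tolist())
E
```

```text
head [[0.49045866 0.16769927]] [[0.49454867 0.1655454 ]]
sock [[ 0.52615148 -0.08122697]] [[ 0.53512766 -0.08064311]]
top white [[85, 112, 128], [185, 178, 171], [178, 172, 164], [114, 123, 126], [51, 60, 64], [50, 63, 69], [59, 66, 73], [110, 121, 122], [185, 177, 172], [186, 179, 173], [83, 106, 118]]
scene white [[85, 111, 129], [82, 104, 114], [87, 91, 92], [30, 41, 50], [26, 38, 41], [29, 43, 47], [83, 91, 96], [134, 141, 138], [131, 136, 132], [61, 81, 94], [74, 103, 117]]
```

View pics/rect0.png

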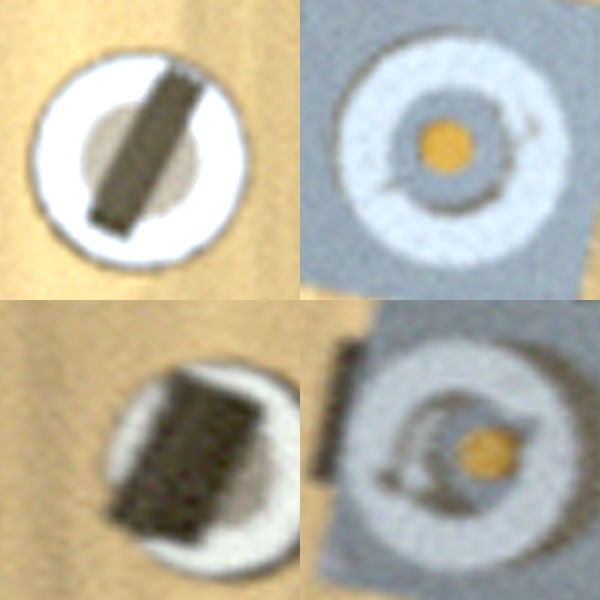

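The crop confirms the white head: a light ring with a dark bar lying at about 60° in x,y. The slots show in the rectified socket view at (388,188)–(530,122), so about 23°. Now precise fits.

```bash
python3 - <<'E'
from h import *
t=cv2.imread('pics/top0.png');s=cv2.imread('pics/scene0.png')
for n,im in(('top',t),('scene',s)):
  for nm,c,z in(('head',(.490,.167),.032),('sock',(.529,-.081),.046)):
    r=rect(n,im,c[0],c[1],z,.06).astype(np.uint8); g=cv2.GaussianBlur(r,(0,0),4)
    N=600
    # polar edges: strongest radial drop near 38mm, fit circle iteratively
    gr=g.astype(float)[...,0] 
    cx=cy=N/2
    for it in range(8):
        th=np.radians(np.arange(0,360,2)); rr=np.arange(165,215)
        X=(cx+np.outer(np.cos(th),rr)).astype(np.float32);Y=(cy+np.outer(np.sin(th),rr)).astype(np.float32)
        P=cv2.remap(gr.astype(np.float32),X,Y,cv2.INTER_LINEAR)
        D=P[:,:-8]-P[:,8:]; k=D.argmax(1); R=rr[k]+4; 
        w=D.max(1)>12
        px=cx+np.cos(th)*R;py=cy+np.sin(th)*R
        A=np.c_[2*px,2*py,np.ones_like(px)]
        for _ in range(5):
            q=np.linalg.lstsq(A[w],(px**2+py**2)[w],rcond=None)[0]
            rad=np.sqrt(q[2]+q[0]**2+q[1]**2); e=np.hypot(px-q[0],py-q[1])-rad
            w=(abs(e)<max(4,np.median(abs(e))*2))&(D.max(1)>12)
        cx,cy=q[:2]
    C=(c[0]-.06+cx/5000,c[1]+.06-cy/5000)
    print(n,nm,'centre',np.round(C,4),'r mm',rad/5,'n',w.sum(),'rms',e[w].std()/5)
    if nm=='sock':
        for r0,r1 in((22.5,25),(25,27.5)):
            a=np.radians(np.arange(0,360,4)); rr=np.arange(r0,r1,.2)*5
            P=cv2.remap(cv2.GaussianBlur(r,(0,0),2)[...,1].astype(np.float32),(cx+np.outer(np.cos(a),rr)).astype(np.float32),(cy-np.outer(np.sin(a),rr)).astype(np.float32),cv2.INTER_LINEAR).mean(1)
            print(r0,[(int(np.degrees(x)),int(v)) for x,v in zip(a,P) if 0<=np.degrees(x)<=52 or 180<=np.degrees(x)<=232], int(np.median(P)))
    else:
        r=rect(n,im,C[0],C[1],.062,.06); g=cv2.cvtColor(r,cv2.COLOR_BGR2GRAY)
        m=(g<(78 if n=='top' else 58)).astype(np.uint8)
        k,l,st,ce=cv2.connectedComponentsWithStats(m); i=1+st[1:,4].argmax()
        pts=cv2.findContours((l==i).astype(np.uint8),0,1)[0][0]
        b=cv2.minAreaRect(pts); bp=cv2.boxPoints(b)
        print(' bar',b[1],[ (round(C[0]-.06+p[0]/5000,4),round(C[1]+.06-p[1]/5000,4)) for p in bp], 'c',C[0]-.06+b[0][0]/5000,C[1]+.06-b[0][1]/5000)
        e=bp[1]-bp[0];e2=bp[2]-bp[1]; e=e if np.hypot(*e)>np.hypot(*e2) else e2
        print(' angle deg',np.degrees(np.arctan2(-e[1],e[0]))%180)
o=arm.observe(); print(o['position'],o['ee_rot'])
from scipy.spatial.transform import Rotation as Ro
M=Ro.from_rotvec(o['ee_rot']).as_matrix(); print('jaw y dir',np.degrees(np.arctan2(M[1,1],M[0,1])))
E
```

```text
top head centre [0.4903 0.1682] r mm 35.69269188328893 n 169 rms 0.31142530549483183
 bar (77.50243377685547, 285.14532470703125) [(np.float64(0.469), np.float64(0.1452)), (np.float64(0.4951), np.float64(0.1959)), (np.float64(0.5089), np.float64(0.1888)), (np.float64(0.4828), np.float64(0.1381))] c 0.48892642407114445 0.16695474034351546
 angle deg 62.744675
top sock centre [ 0.5274 -0.0818] r mm 38.072366385164145 n 170 rms 0.3361582606053006
22.5 [(0, 143), (4, 139), (8, 134), (12, 131), (16, 136), (20, 142), (24, 146), (28, 148), (32, 148), (36, 147), (40, 145), (44, 142), (48, 140), (52, 138), (180, 143), (184, 140), (188, 140), (192, 140), (196, 139), (200, 135), (204, 122), (208, 114), (212, 124), (216, 136), (220, 143), (224, 146), (228, 144)] 143
25 [(0, 150), (4, 146), (8, 138), (12, 129), (16, 126), (20, 129), (24, 134), (28, 141), (32, 144), (36, 145), (40, 149), (44, 151), (48, 151), (52, 148), (180, 147), (184, 146), (188, 145), (192, 145), (196, 147), (200, 145), (204, 133), (208, 126), (212, 135), (216, 146), (220, 150), (224, 152), (228, 152)] 149
scene head centre [0
[... 457 characters left out ...]
 101), (12, 89), (16, 83), (20, 81), (24, 86), (28, 92), (32, 101), (36, 113), (40, 120), (44, 124), (48, 125), (52, 124), (180, 109), (184, 109), (188, 102), (192, 89), (196, 76), (200, 71), (204, 72), (208, 82), (212, 94), (216, 105), (220, 111), (224, 113), (228, 111)] 116
25 [(0, 123), (4, 121), (8, 113), (12, 106), (16, 100), (20, 93), (24, 94), (28, 101), (32, 115), (36, 124), (40, 126), (44, 128), (48, 125), (52, 121), (180, 121), (184, 118), (188, 108), (192, 91), (196, 76), (200, 75), (204, 82), (208, 92), (212, 107), (216, 117), (220, 125), (224, 127), (228, 123)] 123
[ 0.19743386 -0.59245188  0.20331375] [-3.09963791e+00 -5.02981062e-01  6.11731422e-04]
jaw y dir -71.5658115198775
```

Fits, averaging the two views:

| Item | Value |
|---|---|
| Head centre | (0.491, 0.1675) |
| Bar angle | about 63.5° |
| Socket centre | (0.528, -0.082) |
| Slot line | about 21.5° |

Grasp TCP height is 0.052, which keeps the tips clear of the disc. The jaw must turn by +45°.

```bash
python3 -m crank '[[0.6,0.055,0.07,0,0.03],[0.6,0.055,0.07,0,0.03],[0.6,0.055,0.07,0,0.03],[0.6,0.055,0.07,0,0.03],[0.6,0.055,0.07,0,0.03],[0.6,0.055,0.07,0,0.03],[0.6,0.055,0.07,0,0.03],[0.6,0.055,0.07,0,0.03]]' 20
python3 -m crank '[[0.6,0.02,0.085,0,0.03],[0.6,0.02,0.085,0,0.03],[0.6,0.02,0.085,0,0.03],[0.6,0.02,0.085,0,0.03],[0.6,0.02,0.085,0,0.03],[0.6,0.02,0.085,0,0.03],[0.6,0.02,0.085,0,0.03],[0.6,0.02,0.085,0,0.03]]'
python3 -m crank '[[0.6,0.015,0.08,0,0.03],[0.6,0.015,0.08,0,0.03],[0.6,0.015,0.08,0,0.03],[0.6,0.015,0.08,0,0.03],[0.6,0.015,0.08,0,0.03],[0.6,0.015,0.08,0,0.03],[0.6,0,0,0,0.03],[0.6,0,0,0,0.03]]'
cat >>h.py <<'E'
from scipy.spatial.transform import Rotation as Ro
def st():
    o=arm.observe();M=Ro.from_rotvec(o['ee_rot']).as_matrix()
    print('t',round(o['clock'],2),'p',np.round(o['position'],4),'jaw',round(np.degrees(np.arctan2(M[1,1],M[0,1])),2),'tilt',np.round(M[:2,2],4),'F',np.round(o['force'],2),'T',np.round(o['ft_torque'],3),'w',round(o['width']*92,1),'q7',round(o['joints'][6],2))
E
python3 -c "from h import *;st()"
```

```text
clock: 0.77
position: [0.3742, -0.3673, 0.2039]
ee_rot: [-3.013, -0.89, 0.0]
force: [0.4, -0.6, 0.4]
width: 0.599
clock: 1.43
position: [0.4375, -0.0953, 0.204]
ee_rot: [2.878, 1.261, -0.0]
force: [0.9, 0.2, 0.9]
width: 0.595
clock: 2.1
position: [0.4734, 0.0976, 0.2038]
ee_rot: [-2.692, -1.617, 0.0]
force: [-0.7, -0.4, 0.2]
width: 0.601
t 2.1 p [0.4734 0.0976 0.2038] jaw -28.03 tilt [-0.0006  0.0009] F [-0.73 -0.42  0.16] T [-0.043 -0.034  0.065] w 55.3 q7 -0.95
```

```bash
python3 -m crank '[[0.6,0.011,0.0437,0,0.006],[0.6,0.011,0.0437,0,0.006],[0.6,0.011,0.0437,0,0.006],[0.6,0.011,0.0437,0,0.007],[0.6,0,0,-0.05,0],[0.6,0,0,-0.08,0],[0.6,0,0,-0.08,0],[0.6,0,0,-0.05,0]]'
python3 - <<'E'
from h import *
st()
for n in('top','scene'):
    im=arm.get_image(n)[:,:,::-1].copy(); cv2.imwrite(f'pics/{n}1.png',im)
    c=proj(n,[.491,.1675,.05])[0].astype(int)
    cv2.imwrite(f'pics/{n}1c.png',cv2.resize(cv2.convertScaleAbs(im[c[1]-50:c[1]+50,c[0]-50:c[0]+50],alpha=1.6),(390,390)))
cv2.imwrite('pics/c1.png',np.hstack([cv2.imread(f'pics/{n}1c.png') for n in('top','scene')]))
E
```

```text
clock: 2.77
position: [0.4898, 0.1643, 0.0972]
ee_rot: [-2.676, -1.645, 0.005]
force: [-0.4, -0.6, -0.8]
width: 0.604
t 2.77 p [0.4898 0.1643 0.0972] jaw -26.86 tilt [-0.0027 -0.0011] F [-0.38 -0.58 -0.78] T [-0.077 -0.056  0.012] w 55.6 q7 -1.16
```

View pics/c1.png

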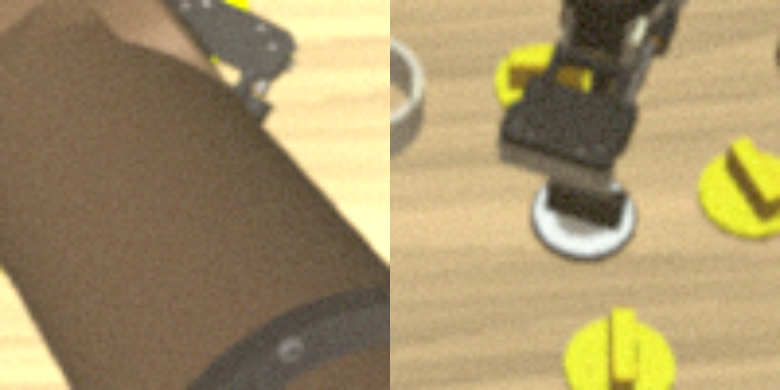

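```bash
python3 -m crank '[[0.6,0,0,-0.03,0],[0.6,0,0,-0.02,0],[0.6,0,0,0,0],[0.6,0,0,0,0],[0.6,0,0,0,0],[0.6,0,0,0,0],[0.6,0,0,0,0],[0.6,0,0,0,0]]'; python3 -c "from h import *;st()"
```

```text
clock: 3.53
position: [0.4915, 0.165, 0.0805]
ee_rot: [2.677, 1.644, 0.001]
force: [0.1, 0.2, -0.1]
width: 0.599
t 3.53 p [0.4915 0.165  0.0805] jaw -26.87 tilt [0.0007 0.0001] F [ 0.09  0.22 -0.09] T [-0.002 -0.067  0.04 ] w 55.1 q7 -1.18
```

```bash
python3 -m crank '[[0.6,0,0.003,-0.02,0],[0.6,0,0.003,-0.03,0],[0.6,0,0,-0.021,0],[0.6,0,0,0,0],[0.6,0,0,0,0],[0,0,0,0,0],[0,0,0,0,0],[0,0,0,0,0]]' 10;  python3 -c "from h import *;st()"
python3 -m crank '[[0,0,0,0,0],[0,0,0,0,0],[0,0,0,0,0],[0,0,0,0,0],[0,0,0,0,0],[0,0,0,0,0],[0,0,0,0,0],[0,0,0,0,0]]' 40;  python3 -c "from h import *;st()"
```

```text
clock: 4.2
position: [0.4916, 0.1675, 0.0521]
ee_rot: [2.677, 1.644, 0.001]
force: [1.0, 0.7, -0.4]
width: 0.429
t 4.2 p [0.4916 0.1675 0.0521] jaw -26.87 tilt [0.0008 0.0002] F [ 0.98  0.72 -0.39] T [ 0.011 -0.057  0.015] w 39.5 q7 -1.22
clock: 4.87
position: [0.4913, 0.1674, 0.0516]
ee_rot: [2.677, 1.645, -0.0]
force: [0.6, -0.0, -0.5]
width: 0.0
t 4.87 p [0.4913 0.1674 0.0516] jaw -26.87 tilt [ 0. -0.] F [ 0.65 -0.02 -0.52] T [-0.005 -0.076 -0.028] w 0.0 q7 -1.22
```

The jaws closed fully, so they missed the bar or went past it. I'll look.

```bash
cat >look.py <<'E'
import sys
from h import *
tag,x,y,z,r=sys.argv[1],*map(float,sys.argv[2:6]);r=int(r)
st();o=[]
for n in('top','scene'):
    im=arm.get_image(n)[:,:,::-1].copy(); cv2.imwrite(f'pics/{n}{tag}.png',im)
    c=proj(n,[x,y,z])[0].astype(int)
    o.append(cv2.resize(cv2.convertScaleAbs(im[max(0,c[1]-r):c[1]+r,c[0]-r:c[0]+r],alpha=1.6),(390,390),interpolation=cv2.INTER_CUBIC))
cv2.imwrite(f'pics/c{tag}.png',np.hstack(o))
E
python3 look.py 2 .491 .1675 .05 50
```

```text
t 4.87 p [0.4913 0.1674 0.0516] jaw -26.87 tilt [ 0. -0.] F [ 0.65 -0.02 -0.52] T [-0.005 -0.076 -0.028] w 0.0 q7 -1.22
```

View pics/c2.png

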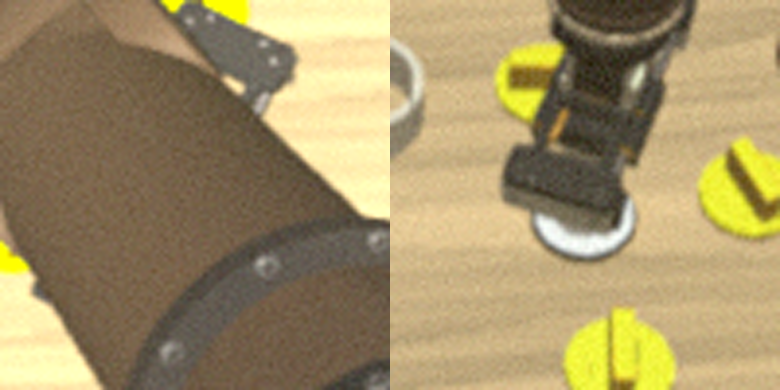

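```bash
python3 - <<'E'
from h import *
im=cv2.imread('pics/scene2.png');c=proj('scene',[.491,.1675,.08])[0].astype(int)
r=30
k=cv2.resize(cv2.convertScaleAbs(im[c[1]-r:c[1]+r,c[0]-r:c[0]+r],alpha=2.2),(600,600),interpolation=cv2.INTER_CUBIC)
def d(p,col):
    q=(proj('scene',p)[0]-(c-r))*10; cv2.circle(k,tuple(q.astype(int)),4,col,-1)
a=np.radians(-26.9);u=np.array([np.cos(a),np.sin(a)]);v=np.array([-u[1],u[0]])
b=np.array([.4913,.1674])
for s in(-1,1):
    for w,col in((.008,(0,0,255)),(.03,(0,255,0))):
        for z in (.035,.062,.096): d([*(b+s*w*u),z],col)
for s in(-1,1): d([*(b+s*.028*v),.062],(255,0,255))
cv2.imwrite('pics/z2.png',k)
E
```

```text
(no output)
```

View pics/z2.png

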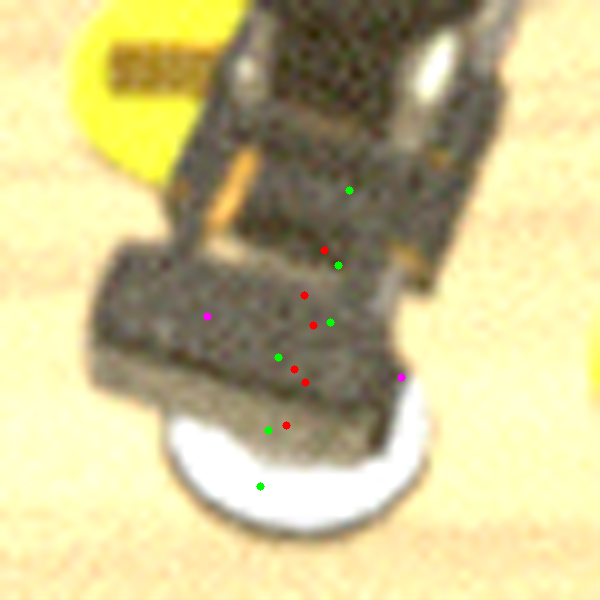

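```bash
python3 -m crank '[[0,0,0,0.02,0],[0,0,0,0.03,0],[0,0,0,0.05,0],[0,0,0,0.05,0],[0,0,0,0.05,0],[0,0,0,0,0],[0,0,0,0,0],[0,0,0,0,0]]'
python3 look.py 3 .491 .1675 .08 45
```

```text
clock: 5.63
position: [0.491, 0.1671, 0.1315]
ee_rot: [2.677, 1.644, -0.0]
force: [0.4, 0.2, -0.2]
width: 0.006
t 5.63 p [0.491  0.1671 0.1315] jaw -26.88 tilt [-0.0001 -0.0003] F [ 0.39  0.23 -0.2 ] T [-0.024 -0.046  0.036] w 0.6 q7 -1.14
```

View pics/c3.png

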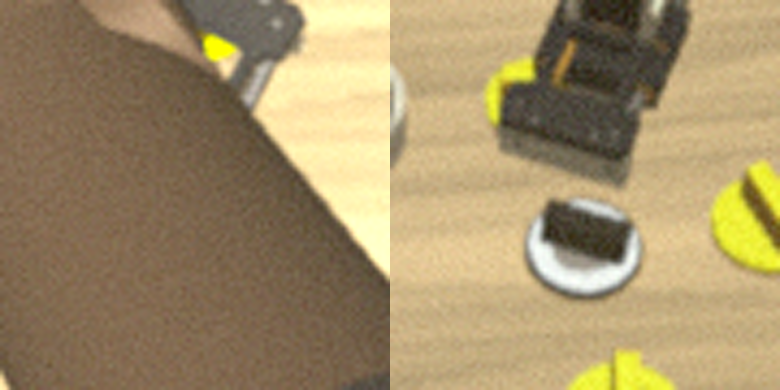

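```bash
python3 - <<'E'
from h import *
b=np.array([.491,.1671]);a=np.radians(-26.9);u=np.array([np.cos(a),np.sin(a)]);v=np.array([-u[1],u[0]])
o=[]
for n in('top','scene'):
    im=cv2.imread(f'pics/{n}3.png');c=proj(n,[.491,.1671,.13])[0].astype(int);r=50
    k=cv2.resize(cv2.convertScaleAbs(im[c[1]-r:c[1]+r,c[0]-r:c[0]+r],alpha=1.8),(400,400),interpolation=cv2.INTER_CUBIC)
    d=lambda p,col:cv2.circle(k,tuple(((proj(n,p)[0]-(c-r))*4).astype(int)),3,col,-1)
    d([*b,.1145],(0,0,255)); d([*b,.1315],(255,0,255))
    for s in(-1,1):
        for w in(-1,1): d([*(b+s*.095*u+w*.0375*v),.18],(0,255,0)) if 1 else 0
    o.append(k)
cv2.imwrite('pics/z3.png',np.hstack(o))
E
```

```text
(no output)
```

View pics/z3.png

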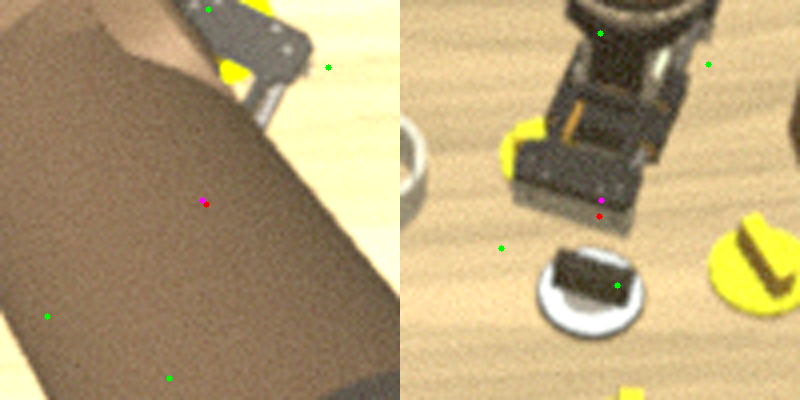

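View pics/scene3.png

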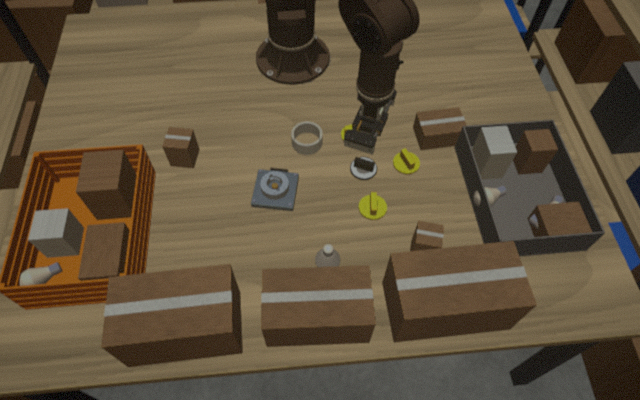

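The head was not gripped, and the gripper body hides the fingers from the scene camera. I'll open and turn the jaw sideways so the fingers show, then check the TCP against the image.

```bash
python3 -m crank '[[0.6,0,0,0,-0.115],[0.6,0,0,0,-0.115],[0.6,0,0,0,-0.115],[0.6,0,0,0,-0.115],[0.6,0,0,0,-0.115],[0.6,0,0,0,-0.115],[0.6,0,0,0,-0.115],[0.6,0,0,0,-0.115]]'
python3 -m crank '[[0.6,0,0,0,-0.1],[0.6,0,0,0,0],[0.6,0,0,0,0],[0.6,0,0,0,0],[0.6,0,0,0,0],[0.6,0,0,0,0],[0.6,0,0,0,0],[0.6,0,0,0,0]]'
python3 look.py 4 .491 .1675 .12 40
```

```text
clock: 6.4
position: [0.4906, 0.1671, 0.1307]
ee_rot: [3.134, 0.208, -0.003]
force: [-0.0, 0.6, 0.6]
width: 0.534
clock: 7.07
position: [0.4913, 0.1673, 0.1316]
ee_rot: [3.141, 0.054, -0.0]
force: [1.0, 0.6, -0.3]
width: 0.598
t 7.07 p [0.4913 0.1673 0.1316] jaw -88.04 tilt [-0.0001 -0.    ] F [ 1.01  0.56 -0.32] T [ 0.041 -0.01   0.023] w 55.0 q7 -2.09
```

View pics/c4.png

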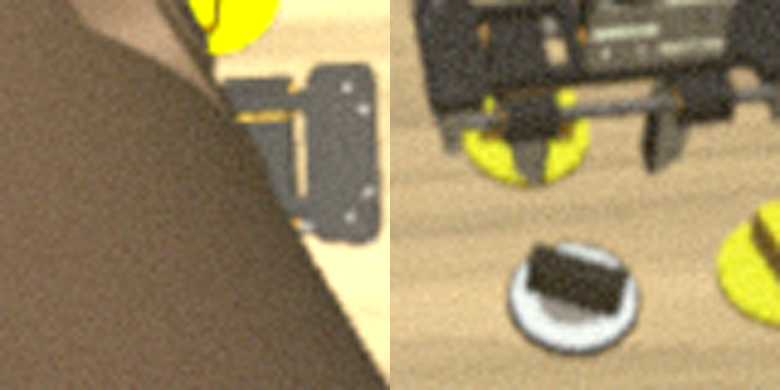

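```bash
python3 - <<'E'
from h import *
c=proj('scene',[.491,.1675,.12])[0].astype(int);s=390/80
f=lambda x,y:((np.array([x-390,y])/s)+c-40)
a=f(530,180);b=f(655,170)
print('tips pix',a,b,'pred',[proj('scene',[.4913,.1673+d,.1146])[0] for d in(-.0275,.0275)],'tcp at',proj('scene',[.4913,.1673,.1316]))
for z in(.1146,.13,.15):print(z,ray('scene',a,z),ray('scene',b,z))
E
```

```text
tips pix [354.71794872 143.92307692] [380.35897436 141.87179487] pred [array([355.72347144, 149.82324728]), array([376.28976047, 148.34257237])] tcp at [[366.57714646 145.15642582]]
0.1146 [[0.47153166 0.13975639]] [[0.47079572 0.20903282]]
0.13 [[0.48326289 0.13714556]] [[0.48253775 0.205406  ]]
0.15 [[0.49849826 0.13375486]] [[0.49778713 0.20069583]]
```

```bash
python3 - <<'E'
from h import *
im=cv2.imread('pics/scene4.png')
k=cv2.resize(cv2.convertScaleAbs(im[110:170,330:410],alpha=2.5),(800,600),interpolation=cv2.INTER_CUBIC)
for p,col in(([.4913,.1673-.0275,.1146],(0,0,255)),([.4913,.1673+.0275,.1146],(0,0,255)),([.4913,.1673,.1146],(255,0,0)),([.4913,.1673-.0275,.141],(0,255,0)),([.4913,.1673+.0275,.141],(0,255,0))):
    q=(proj('scene',p)[0]-[330,110]+.5)*10; cv2.circle(k,tuple(q.astype(int)),5,col,-1)
cv2.imwrite('pics/z4.png',k)
E
```

```text
(no output)
```

View pics/z4.png

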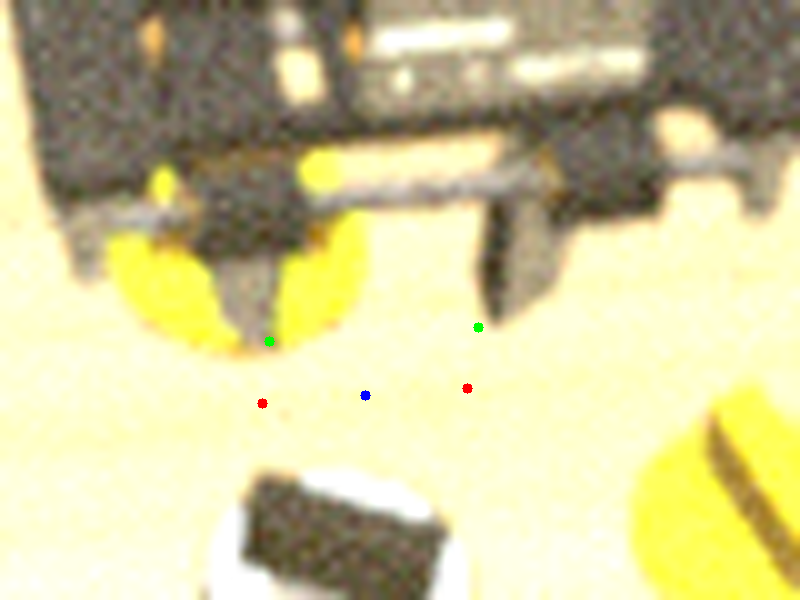

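```bash
python3 - <<'E'
from h import *
im=cv2.imread('pics/scene0.png')
k=cv2.resize(cv2.convertScaleAbs(im[0:75,10:110],alpha=2.5),(800,600),interpolation=cv2.INTER_CUBIC)
a=np.radians(-71.6);u=np.array([np.cos(a),np.sin(a)]);b=np.array([.1974,-.5925])
for z,col in((.1863,(0,0,255)),(.2125,(0,255,0))):
  for s in(-1,1):
    q=(proj('scene',[*(b+s*u*.046),z])[0]-[10,0]+.5)*8; print(q);cv2.circle(k,tuple(q.astype(int)),5,col,-1)
cv2.imwrite('pics/z0.png',k)
E
```

```text
[712.48436978 516.55542212]
[442.6529991  591.82636954]
[684.56458354 459.50079295]
[409.90678788 535.16209764]
```

View pics/z0.png

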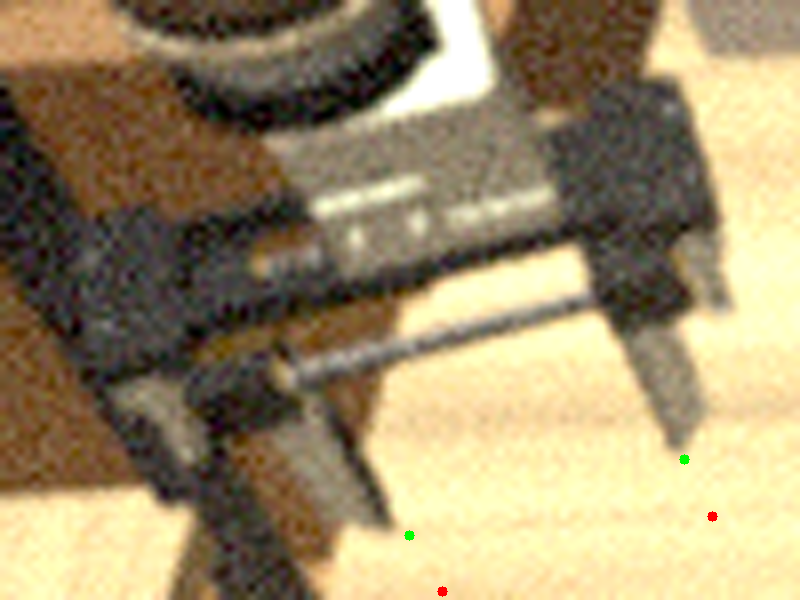

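Both pictures put the fingertips 26–30 mm higher than the pose reading plus the stated geometry would. So the jaws shut just above the bar. I'll turn back, go lower, and feel for the disc.

```bash
python3 -m crank '[[0.6,0,0,0,0.115],[0.6,0,0,0,0.115],[0.6,0,0,0,0.115],[0.6,0,0,0,0.115],[0.6,0,0,0,0.115],[0.6,0,0,0,0.115],[0.6,0,0,0,0.115],[0.6,0,0,0,0.115]]'
python3 -m crank '[[0.6,0,0,-0.03,0.107],[0.6,0,0,-0.06,0],[0.6,0,0,-0.06,0],[0.6,0,0,-0.05,0],[0.6,0,0,-0.0165,0],[0.6,0,0,0,0],[0.6,0,0,0,0],[0.6,0,0,0,0]]'
python3 -c "from h import *;st()"
python3 -m crank '[[0.6,0,0,-0.01,0],[0.6,0,0,-0.01,0],[0.6,0,0,-0.005,0],[0.6,0,0,0,0],[0.6,0,0,0,0],[0.6,0,0,0,0],[0.6,0,0,0,0],[0.6,0,0,0,0]]'
python3 -c "from h import *;st()"
```

```text
clock: 7.83
position: [0.4913, 0.1673, 0.1317]
ee_rot: [2.754, 1.511, 0.0]
force: [-0.5, 0.0, 0.6]
width: 0.602
clock: 8.5
position: [0.4921, 0.1679, 0.0462]
ee_rot: [2.67, 1.654, 0.003]
force: [0.8, 0.1, -0.0]
width: 0.6
t 8.5 p [0.4921 0.1679 0.0462] jaw -26.44 tilt [0.0017 0.0007] F [ 0.85  0.12 -0.04] T [-0.016 -0.033 -0.004] w 55.2 q7 -1.22
clock: 9.17
position: [0.4913, 0.1675, 0.0352]
ee_rot: [2.671, 1.654, 0.0]
force: [1.0, 0.2, -0.2]
width: 0.597
t 9.17 p [0.4913 0.1675 0.0352] jaw -26.45 tilt [0.0002 0.0001] F [ 1.03  0.24 -0.18] T [-0.055 -0.015 -0.01 ] w 54.9 q7 -1.23
```

```bash
python3 -m crank '[[0.6,0,0,-0.005,0],[0.6,0,0,-0.005,0],[0.6,0,0,-0.005,0],[0.6,0,0,0,0],[0.6,0,0,0,0],[0.6,0,0,0,0],[0.6,0,0,0,0],[0.6,0,0,0,0]]'
python3 -c "from h import *;st()"
python3 -m crank '[[0.6,0,0,-0.005,0],[0.6,0,0,0,0],[0.6,0,0,0,0],[0.6,0,0,0,0],[0.6,0,0,0,0],[0.6,0,0,0,0],[0.6,0,0,0,0],[0.6,0,0,0,0]]'
python3 -c "from h import *;st()"
```

```text
clock: 9.83
position: [0.4913, 0.1674, 0.0291]
ee_rot: [2.671, 1.654, 0.0]
force: [-0.9, 0.6, -0.9]
width: 0.602
t 9.83 p [0.4913 0.1674 0.0291] jaw -26.45 tilt [0.0001 0.    ] F [-0.87  0.55 -0.94] T [-0.057 -0.108 -0.01 ] w 55.4 q7 -1.23
clock: 10.5
position: [0.4913, 0.1674, 0.0271]
ee_rot: [2.671, 1.654, 0.0]
force: [0.5, 0.8, -0.8]
width: 0.601
t 10.5 p [0.4913 0.1674 0.0271] jaw -26.45 tilt [ 0.0001 -0.    ] F [ 0.5   0.82 -0.79] T [-0.045 -0.089  0.048] w 55.3 q7 -1.23
```

```bash
python3 -m crank '[[0,0,0,0,0],[0,0,0,0,0],[0,0,0,0,0],[0,0,0,0,0],[0,0,0,0,0],[0,0,0,0,0],[0,0,0,0,0],[0,0,0,0,0]]' 10
python3 -c "from h import *;st()"
python3 -m crank '[[0,0,0,0,0],[0,0,0,0,0],[0,0,0,0,0],[0,0,0,0,0],[0,0,0,0,0],[0,0,0,0,0],[0,0,0,0,0],[0,0,0,0,0]]' 60
python3 -c "from h import *;st()"
```

```text
clock: 11.17
position: [0.4911, 0.1674, 0.027]
ee_rot: [-2.671, -1.654, 0.0]
force: [0.1, -0.2, -1.1]
width: 0.17
t 11.17 p [0.4911 0.1674 0.027 ] jaw -26.45 tilt [-0.0002  0.    ] F [ 0.12 -0.15 -1.14] T [0.02  0.016 0.031] w 15.6 q7 -1.23
clock: 11.83
position: [0.4912, 0.1674, 0.027]
ee_rot: [2.671, 1.654, -0.0]
force: [0.2, 0.4, -0.3]
width: 0.167
t 11.83 p [0.4912 0.1674 0.027 ] jaw -26.45 tilt [-0.0001 -0.0001] F [ 0.23  0.38 -0.34] T [ 0.029 -0.022  0.053] w 15.4 q7 -1.23
```

Gripped, width about 15.5 mm. Lifting and carrying the head above the socket.

```bash
python3 -m crank '[[0,0,0,0.02,0],[0,0,0,0.05,0],[0,0,0,0.05,0],[0,0,0,0.05,0],[0,0.005,-0.03,0.01,-0.04],[0,0.01,-0.054,0,-0.06],[0,0.01,-0.06,0,-0.06],[0,0.01,-0.06,0,-0.06]]'
python3 -c "from h import *;st()"
python3 -m crank '[[0,0.01,-0.06,0,-0.06],[0,0.01,-0.06,0,-0.06],[0,0.01,-0.06,0,-0.06],[0,0.01,-0.06,0,-0.06],[0,0.01,-0.06,0,-0.06],[0,0.0075,-0.06,0,-0.06],[0,0.005,-0.04,0,-0.06],[0,0.005,-0.02,0,-0.06]]'
python3 -m crank '[[0,0,0,0,0],[0,0,0,0,0],[0,0,0,0,0],[0,0,0,0,0],[0,0,0,0,0],[0,0,0,0,0],[0,0,0,0,0],[0,0,0,0,0]]'
python3 look.py 5 .528 -.082 .08 40
```

```text
clock: 12.5
position: [0.5051, 0.0838, 0.0988]
ee_rot: [2.846, 1.329, -0.0]
force: [-0.5, -0.4, -2.5]
width: 0.165
t 12.5 p [0.5051 0.0838 0.0988] jaw -39.93 tilt [-0.0001 -0.0005] F [-0.54 -0.36 -2.46] T [-0.028 -0.048  0.   ] w 15.2 q7 -1.2
clock: 13.17
position: [0.5315, -0.0862, 0.0985]
ee_rot: [3.088, 0.573, -0.002]
force: [-0.6, 0.7, -2.2]
width: 0.167
clock: 13.83
position: [0.5322, -0.082, 0.0991]
ee_rot: [3.086, 0.588, -0.0]
force: [0.8, -1.5, -2.7]
width: 0.166
t 13.83 p [ 0.5322 -0.082   0.0991] jaw -68.42 tilt [-0. -0.] F [ 0.79 -1.49 -2.72] T [-0.056 -0.069  0.032] w 15.2 q7 -1.29
```

View pics/c5.png

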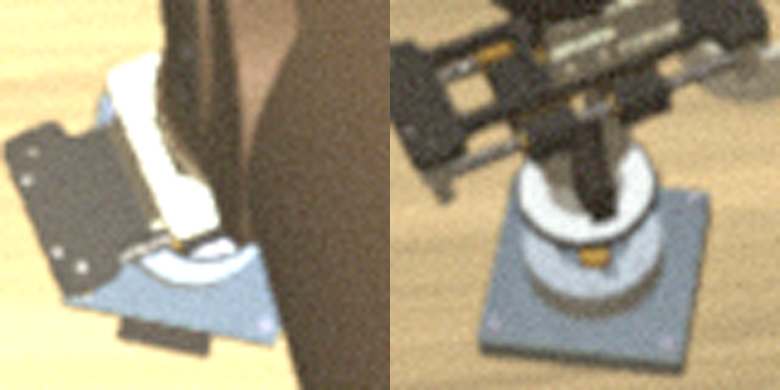

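```bash
cat >disc.py <<'E'
import sys
from h import *
# usage: file x y z r  : circle fit (white->dark) in rectified scene view, given radius, camera-side arc
def fit(n,im,c,z,rmm,ang=(-75,75),band=3,ch=1):
    r=rect(n,im,c[0],c[1],z,.06); g=cv2.GaussianBlur(r,(0,0),3)[...,ch].astype(np.float32)
    cx=cy=300.
    for it in range(15):
        th=np.radians(np.arange(*ang,2)); rr=np.arange((rmm-band)*5,(rmm+band)*5)
        P=cv2.remap(g,(cx+np.outer(np.cos(th),rr)).astype(np.float32),(cy-np.outer(np.sin(th),rr)).astype(np.float32),1)
        D=P[:,:-6]-P[:,6:];k=D.argmax(1);R=rr[k]+3
        e=R-rmm*5; w=(D.max(1)>np.median(D.max(1))*.5)
        A=np.c_[np.cos(th),-np.sin(th)]
        for _ in range(4):
            d=np.linalg.lstsq(A[w],e[w],rcond=None)[0]; res=e-A@d; w=w&(abs(res)<2.5*max(2,np.median(abs(res[w]))))
        cx+=d[0]*.7;cy+=d[1]*.7
    return np.array([c[0]-.06+cx/5000,c[1]+.06-cy/5000]),w.sum(),res[w].std()/5
E
python3 - <<'E'
from disc import *
im=cv2.imread('pics/scene5.png')
for z in(.103,.104): 
  for ra in(35.8,):
    print(z,fit('scene',im,(.53,-.082),z,ra))
im0=cv2.imread('pics/scene0.png')
print('head0 same method',fit('scene',im0,(.492,.167),.032,35.8))
print('ring0 same',fit('scene',im0,(.529,-.083),.046,38))
print('ring5',fit('scene',im,(.529,-.083),.046,38,(-60,60)))
c,_,_=fit('scene',im,(.53,-.082),.104,35.8)
r=rect('scene',im,.53,-.082,.104,.05);k=cv2.convertScaleAbs(r,alpha=1.7)
cv2.circle(k,(int((c[0]-.48)*5000),int((-.032-c[1])*5000)),179,(0,0,255),1)
cv2.imwrite('pics/z5.png',k)
E
```

```text
0.103 (array([ 0.53292704, -0.08258911]), np.int64(71), np.float64(0.45270408284052677))
0.104 (array([ 0.53353406, -0.0825215 ]), np.int64(70), np.float64(0.449356982107294))
head0 same method (array([0.49183521, 0.1661186 ]), np.int64(71), np.float64(0.48624777858156343))
ring0 same (array([ 0.52990451, -0.08341939]), np.int64(58), np.float64(0.5305982353138281))
ring5 (array([ 0.53017827, -0.08277048]), np.int64(49), np.float64(0.5023168317935359))
```

View pics/z5.png

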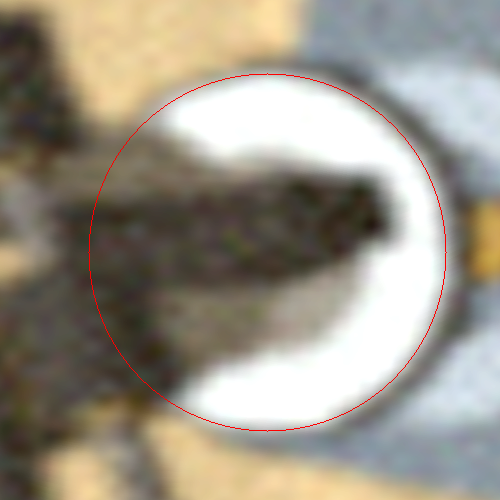

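```bash
python3 -m crank '[[0,-0.0088,-0.0012,-0.02,0],[0,0,0,-0.02,0],[0,0,0,-0.02,0],[0,0,0,-0.008,0],[0,0,0,0,0],[0,0,0,0,0],[0,0,0,0,0],[0,0,0,0,0]]'
python3 -c "from h import *;st()"
python3 -m crank '[[0,0,0,-0.003,0],[0,0,0,-0.003,0],[0,0,0,-0.003,0],[0,0,0,0,0],[0,0,0,0,0],[0,0,0,0,0],[0,0,0,0,0],[0,0,0,0,0]]'
python3 -c "from h import *;st()"
```

```text
clock: 14.6
position: [0.5291, -0.0827, 0.0722]
ee_rot: [3.086, 0.587, 0.001]
force: [-0.2, -0.1, -2.8]
width: 0.166
t 14.6 p [ 0.5291 -0.0827  0.0722] jaw -68.45 tilt [ 0.0006 -0.    ] F [-0.24 -0.13 -2.79] T [ 0.021 -0.013  0.014] w 15.3 q7 -1.31
clock: 15.27
position: [0.5288, -0.0827, 0.0683]
ee_rot: [3.086, 0.587, 0.0]
force: [-0.8, 0.5, -1.6]
width: 0.171
t 15.27 p [ 0.5288 -0.0827  0.0683] jaw -68.45 tilt [ 0.0001 -0.    ] F [-0.78  0.51 -1.56] T [-0.045  0.006 -0.034] w 15.7 q7 -1.31
```

```bash
python3 -m crank '[[0,0,0,-0.0025,0],[0,0,0,-0.0025,0],[0,0,0,0,0],[0,0,0,0,0],[0,0,0,0,0],[0,0,0,0,0],[0,0,0,0,0],[0,0,0,0,0]]'
python3 -c "from h import *;st()"
```

```text
clock: 15.93
position: [0.5287, -0.0827, 0.0663]
ee_rot: [3.086, 0.587, 0.0]
force: [-1.0, 0.1, -2.9]
width: 0.169
t 15.93 p [ 0.5287 -0.0827  0.0663] jaw -68.45 tilt [ 0.     -0.0001] F [-1.    0.11 -2.93] T [-0.018  0.018  0.004] w 15.5 q7 -1.31
```

```bash
python3 -m crank '[[0,0,0,-0.0025,0],[0,0,0,-0.0025,0],[0,0,0,0,0],[0,0,0,0,0],[0,0,0,0,0],[0,0,0,0,0],[0,0,0,0,0],[0,0,0,0,0]]'
python3 -c "from h import *;st()"
python3 -m crank '[[0,0,0,-0.0025,0],[0,0,0,-0.0025,0],[0,0,0,0,0],[0,0,0,0,0],[0,0,0,0,0],[0,0,0,0,0],[0,0,0,0,0],[0,0,0,0,0]]'
python3 -c "from h import *;st()"
```

```text
clock: 16.6
position: [0.5288, -0.0827, 0.0643]
ee_rot: [3.086, 0.587, 0.0]
force: [-0.2, -0.8, -1.9]
width: 0.168
t 16.6 p [ 0.5288 -0.0827  0.0643] jaw -68.45 tilt [ 0.0001 -0.    ] F [-0.16 -0.77 -1.91] T [-0.002  0.03   0.006] w 15.4 q7 -1.31
clock: 17.27
position: [0.5287, -0.0827, 0.0623]
ee_rot: [3.086, 0.587, -0.0]
force: [-0.1, -1.3, -2.0]
width: 0.169
t 17.27 p [ 0.5287 -0.0827  0.0623] jaw -68.45 tilt [ 0.     -0.0001] F [-0.1  -1.29 -1.96] T [ 0.066  0.028 -0.043] w 15.5 q7 -1.31
```

```bash
python3 -m crank '[[0,0,0,-0.0025,0],[0,0,0,-0.0025,0],[0,0,0,-0.0025,0],[0,0,0,0,0],[0,0,0,0,0],[0,0,0,0,0],[0,0,0,0,0],[0,0,0,0,0]]'
python3 -c "from h import *;st()"
python3 -m crank '[[0,0,0,-0.0025,0],[0,0,0,-0.0025,0],[0,0,0,0,0],[0,0,0,0,0],[0,0,0,0,0],[0,0,0,0,0],[0,0,0,0,0],[0,0,0,0,0]]'
python3 -c "from h import *;st()"
```

```text
clock: 17.93
position: [0.5289, -0.0827, 0.0594]
ee_rot: [3.086, 0.587, 0.0]
force: [-0.2, -0.0, 2.2]
width: 0.167
t 17.93 p [ 0.5289 -0.0827  0.0594] jaw -68.45 tilt [ 0.0003 -0.0001] F [-0.17 -0.03  2.22] T [-0.014  0.131  0.01 ] w 15.4 q7 -1.31
clock: 18.6
position: [0.5288, -0.0827, 0.0573]
ee_rot: [3.086, 0.587, 0.0]
force: [0.3, 0.5, 3.2]
width: 0.169
t 18.6 p [ 0.5288 -0.0827  0.0573] jaw -68.45 tilt [ 0.0001 -0.0001] F [0.27 0.53 3.23] T [ 0.067  0.202 -0.033] w 15.5 q7 -1.31
```

```bash
python3 -m crank '[[0,0,0,-0.0025,0],[0,0,0,-0.0015,0],[0,0,0,0,0],[0,0,0,0,0],[0,0,0,0,0],[0,0,0,0,0],[0,0,0,0,0],[0,0,0,0,0]]'
python3 -c "from h import *;st()"
python3 -m crank '[[0,0,0,-0.0025,0],[0,0,0,0,0],[0,0,0,0,0],[0,0,0,0,0],[0,0,0,0,0],[0,0,0,0,0],[0,0,0,0,0],[0,0,0,0,0]]'
python3 -c "from h import *;st()"
```

```text
clock: 19.27
position: [0.5288, -0.0827, 0.0557]
ee_rot: [3.086, 0.587, 0.0]
force: [-1.8, 0.0, 4.3]
width: 0.167
t 19.27 p [ 0.5288 -0.0827  0.0557] jaw -68.45 tilt [ 0.0001 -0.0001] F [-1.78  0.03  4.35] T [ 0.043  0.179 -0.022] w 15.4 q7 -1.31
clock: 19.93
position: [0.5288, -0.0827, 0.0547]
ee_rot: [3.086, 0.587, 0.0]
force: [-1.6, 0.2, 5.3]
width: 0.162
t 19.93 p [ 0.5288 -0.0827  0.0547] jaw -68.45 tilt [ 0.0001 -0.0001] F [-1.64  0.2   5.27] T [0.073 0.247 0.022] w 14.9 q7 -1.32
```

```bash
python3 -m crank '[[0,0,0,0,-0.025],[0,0,0,0,-0.025],[0,0,0,0,-0.025],[0,0,0,0,-0.025],[0,0,0,0,0],[0,0,0,0,0],[0,0,0,0,0],[0,0,0,0,0]]'
python3 -c "from h import *;st()"
```

```text
clock: 20.6
position: [0.5286, -0.0827, 0.0547]
ee_rot: [3.113, 0.425, -0.0]
force: [-0.6, 0.4, 5.3]
width: 0.17
t 20.6 p [ 0.5286 -0.0827  0.0547] jaw -74.45 tilt [-0.0001 -0.0001] F [-0.57  0.42  5.32] T [0.041 0.386 0.004] w 15.6 q7 -1.4
```

```bash
python3 -m crank '[[0,0,0,0,-0.025],[0,0,0,0,-0.025],[0,0,0,0,-0.025],[0,0,0,0,-0.025],[0,0,0,0,-0.025],[0,0,0,0,-0.025],[0,0,0,0,0],[0,0,0,0,0]]'
python3 -c "from h import *;st()"
```

```text
clock: 21.27
position: [0.5287, -0.0827, 0.0547]
ee_rot: [3.136, 0.179, -0.0]
force: [-0.9, 0.5, 6.3]
width: 0.165
t 21.27 p [ 0.5287 -0.0827  0.0547] jaw -83.45 tilt [-0.0001 -0.0001] F [-0.89  0.47  6.29] T [0.058 0.33  0.01 ] w 15.2 q7 -1.53
```

```bash
python3 -m crank '[[0,0,0,0,-0.025],[0,0,0,0,-0.025],[0,0,0,0,-0.025],[0,0,0,0,-0.025],[0,0,0,0,-0.025],[0,0,0,0,-0.025],[0,0,0,0,0],[0,0,0,0,0]]'
python3 -c "from h import *;st()"
python3 -m crank '[[0,0,0,0,-0.02],[0,0,0,0,-0.02],[0,0,0,0,-0.02],[0,0,0,0,-0.02],[0,0,0,0,0],[0,0,0,0,0],[0,0,0,0,0],[0,0,0,0,0]]'
python3 -c "from h import *;st()"
```

```text
clock: 21.93
position: [0.5285, -0.0827, 0.0547]
ee_rot: [3.141, -0.067, -0.001]
force: [-1.9, 0.2, 5.1]
width: 0.168
t 21.93 p [ 0.5285 -0.0827  0.0547] jaw -92.45 tilt [-0.0003 -0.0001] F [-1.87  0.22  5.13] T [0.078 0.488 0.07 ] w 15.5 q7 -1.66
clock: 22.6
position: [0.5285, -0.0827, 0.0546]
ee_rot: [3.135, -0.198, -0.001]
force: [-1.3, -1.1, 5.9]
width: 0.168
t 22.6 p [ 0.5285 -0.0827  0.0546] jaw -97.24 tilt [-0.0004 -0.    ] F [-1.32 -1.15  5.89] T [0.1   0.505 0.01 ] w 15.5 q7 -1.73
```

```bash
python3 -m crank '[[0,0,0,-0.0003,-0.025],[0,0,0,-0.0003,-0.025],[0,0,0,-0.0003,-0.025],[0,0,0,-0.0003,-0.025],[0,0,0,0,0],[0,0,0,0,0],[0,0,0,0,0],[0,0,0,0,0]]'
python3 -c "from h import *;st()"
python3 -m crank '[[0,0,0,-0.0003,-0.025],[0,0,0,-0.0003,-0.025],[0,0,0,-0.0003,-0.025],[0,0,0,-0.0003,-0.025],[0,0,0,0,0],[0,0,0,0,0],[0,0,0,0,0],[0,0,0,0,0]]'
python3 -c "from h import *;st()"
```

```text
clock: 23.27
position: [0.5285, -0.0827, 0.0542]
ee_rot: [3.121, -0.362, -0.001]
force: [-1.3, 0.1, 5.8]
width: 0.166
t 23.27 p [ 0.5285 -0.0827  0.0542] jaw -103.24 tilt [-0.0004 -0.0001] F [-1.3   0.09  5.81] T [0.084 0.468 0.01 ] w 15.3 q7 -1.82
clock: 23.93
position: [0.5284, -0.0827, 0.0537]
ee_rot: [3.097, -0.525, -0.001]
force: [-1.7, 0.1, 5.5]
width: 0.16
t 23.93 p [ 0.5284 -0.0827  0.0537] jaw -109.24 tilt [-0.0005 -0.0001] F [-1.74  0.08  5.54] T [0.022 0.559 0.02 ] w 14.8 q7 -1.9
```

```bash
python3 -m crank '[[0,0,0,-0.0003,-0.025],[0,0,0,-0.0003,-0.025],[0,0,0,-0.0003,-0.025],[0,0,0,-0.0003,-0.025],[0,0,0,0,0],[0,0,0,0,0],[0,0,0,0,0],[0,0,0,0,0]]'
python3 look.py 6 .528 -.082 .07 40
```

```text
clock: 24.6
position: [0.5283, -0.0828, 0.0532]
ee_rot: [3.065, -0.687, -0.001]
force: [-0.7, 0.2, 6.8]
width: 0.167
t 24.6 p [ 0.5283 -0.0828  0.0532] jaw -115.25 tilt [-0.0007 -0.0002] F [-0.72  0.23  6.81] T [-0.039  0.646 -0.02 ] w 15.4 q7 -1.99
```

View pics/c6.png

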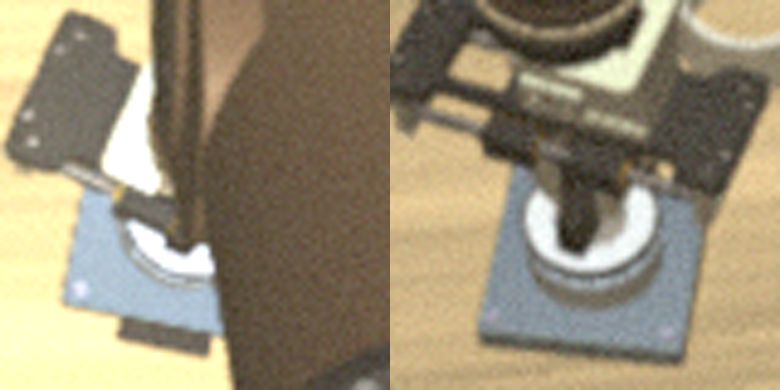

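```bash
python3 -m crank '[[0,0,0,-0.0003,-0.0167],[0,0,0,-0.0002,-0.0167],[0,0,0,-0.0002,-0.0167],[0,0,0,0,-0.0167],[0,0,0,0,0],[0,0,0,0,0],[0,0,0,0,0],[0,0,0,0,0]]'
python3 -c "from h import *;st()"
python3 -m crank '[[0,0,0,-0.0002,-0.0167],[0,0,0,-0.0002,-0.0167],[0,0,0,0,-0.0167],[0,0,0,0,0],[0,0,0,0,0],[0,0,0,0,0],[0,0,0,0,0],[0,0,0,0,0]]'
python3 -c "from h import *;st()"
```

```text
clock: 25.37
position: [0.5283, -0.0828, 0.0529]
ee_rot: [3.039, -0.793, -0.001]
force: [-2.6, -0.2, 7.6]
width: 0.166
t 25.37 p [ 0.5283 -0.0828  0.0529] jaw -119.25 tilt [-0.0008 -0.0002] F [-2.6  -0.25  7.59] T [-0.01   0.603  0.031] w 15.2 q7 -2.05
clock: 26.03
position: [0.5283, -0.0829, 0.0527]
ee_rot: [3.017, -0.873, -0.001]
force: [-1.6, -0.2, 4.9]
width: 0.166
t 26.03 p [ 0.5283 -0.0829  0.0527] jaw -122.27 tilt [-0.0008 -0.0002] F [-1.56 -0.23  4.94] T [0.013 0.556 0.04 ] w 15.3 q7 -2.09
```

```bash
python3 -m crank '[[0,0,0,0,-0.0167],[0,0,0,0,0],[0,0,0,0,0],[0,0,0,0,-0.0167],[0,0,0,0,0],[0,0,0,0,0],[0,0,0,0,0],[0,0,0,0,0]]'
python3 -c "from h import *;st()"
python3 -m crank '[[0,0,0,0,-0.01],[0,0,0,0,0],[0,0,0,0,0],[0,0,0,0,0],[0,0,0,0,0],[0,0,0,0,0],[0,0,0,0,0],[0,0,0,0,0]]'
python3 -c "from h import *;st()"
```

```text
clock: 26.7
position: [0.5283, -0.083, 0.0527]
ee_rot: [3.002, -0.925, -0.001]
force: [-3.1, -0.4, 5.8]
width: 0.169
t 26.7 p [ 0.5283 -0.083   0.0527] jaw -124.27 tilt [-0.0008 -0.0003] F [-3.09 -0.39  5.83] T [-0.052  0.55   0.014] w 15.5 q7 -2.12
clock: 27.37
position: [0.5283, -0.083, 0.0527]
ee_rot: [2.997, -0.941, -0.001]
force: [-3.3, -1.3, 5.9]
width: 0.166
t 27.37 p [ 0.5283 -0.083   0.0527] jaw -124.86 tilt [-0.0008 -0.0003] F [-3.33 -1.3   5.88] T [-0.076  0.552  0.099] w 15.3 q7 -2.13
```

```bash
python3 -m crank '[[0,0,0,0,-0.01],[0,0,0,0,0],[0,0,0,0,0],[0,0,0,0,-0.01],[0,0,0,0,0],[0,0,0,0,0],[0,0,0,0,0],[0,0,0,0,0]]'
python3 -c "from h import *;st()"
python3 -m crank '[[0,0,0,0,-0.01],[0,0,0,0,0],[0,0,0,0,0],[0,0,0,0,0],[0,0,0,0,0],[0,0,0,0,0],[0,0,0,0,0],[0,0,0,0,0]]'
python3 -c "from h import *;st()"
```

```text
clock: 28.03
position: [0.5282, -0.0831, 0.0527]
ee_rot: [2.987, -0.972, -0.001]
force: [-2.5, -0.5, 5.7]
width: 0.17
t 28.03 p [ 0.5282 -0.0831  0.0527] jaw -126.06 tilt [-0.0009 -0.0005] F [-2.53 -0.5   5.72] T [-0.161  0.682  0.151] w 15.6 q7 -2.15
clock: 28.7
position: [0.5282, -0.0831, 0.0527]
ee_rot: [2.982, -0.987, -0.001]
force: [-2.5, -0.9, 6.0]
width: 0.166
t 28.7 p [ 0.5282 -0.0831  0.0527] jaw -126.65 tilt [-0.0009 -0.0005] F [-2.54 -0.9   5.98] T [-0.182  0.741  0.224] w 15.3 q7 -2.15
```

```bash
python3 -m crank '[[0,0,0,0,-0.01],[0,0,0,0,0],[0,0,0,0,0],[0,0,0,0,0],[0,0,0,0,0],[0,0,0,0,0],[0,0,0,0,0],[0,0,0,0,0]]'
python3 -c "from h import *;st()"
```

```text
clock: 29.37
position: [0.5281, -0.0831, 0.0527]
ee_rot: [2.976, -1.003, -0.001]
force: [-3.8, -1.8, 6.7]
width: 0.167
t 29.37 p [ 0.5281 -0.0831  0.0527] jaw -127.24 tilt [-0.0011 -0.0006] F [-3.84 -1.78  6.68] T [-0.169  0.674  0.366] w 15.4 q7 -2.16
```

```bash
python3 -m crank '[[0,0,0,0,0.01],[0,0,0,0,0.005],[0,0,0,0,0],[0.4,0,0,0,0],[0.4,0,0,0,0],[0.4,0,0,0,0],[0.4,0,0,0,0],[0.4,0,0,0,0]]'
python3 -c "from h import *;st()"
python3 -m crank '[[0.4,0,0,0.02,0],[0.4,0,0,0.04,0],[0.4,0,0,0.08,0],[0.4,0,0,0.08,0],[0.4,0,0,0.08,0],[0.4,-0.08,0,0.02,0],[0.4,-0.1,0,0,0],[0.4,-0.1,0,0,0]]'
python3 -m crank '[[0.4,-0.02,-0.09,0,0],[0.4,0,-0.1,0,0],[0.4,0,-0.1,0,0],[0.4,0,-0.1,0,0],[0.4,0,-0.1,0,0],[0.4,0,-0.1,0,0],[0.4,0,0,0,0],[0.4,0,0,0,0]]'
python3 look.py 7 .528 -.082 .06 40
```

```text
clock: 30.03
position: [0.5287, -0.0826, 0.0526]
ee_rot: [2.985, -0.98, -0.0]
force: [0.1, -0.1, 0.1]
width: 0.393
t 30.03 p [ 0.5287 -0.0826  0.0526] jaw -126.36 tilt [-0.0002  0.    ] F [ 0.13 -0.11  0.12] T [ 0.086  0.077 -0.007] w 36.1 q7 -2.15
clock: 30.7
position: [0.4164, -0.0826, 0.1819]
ee_rot: [-2.984, 0.98, -0.004]
force: [0.1, -0.1, 0.1]
width: 0.399
clock: 31.37
position: [0.4079, -0.3212, 0.1811]
ee_rot: [2.982, -0.987, 0.0]
force: [-0.5, 0.2, -0.5]
width: 0.399
t 31.37 p [ 0.4079 -0.3212  0.1811] jaw -126.63 tilt [-0.0001 -0.0009] F [-0.5   0.16 -0.48] T [0.2   0.017 0.005] w 36.7 q7 -1.59
```

View pics/c7.png

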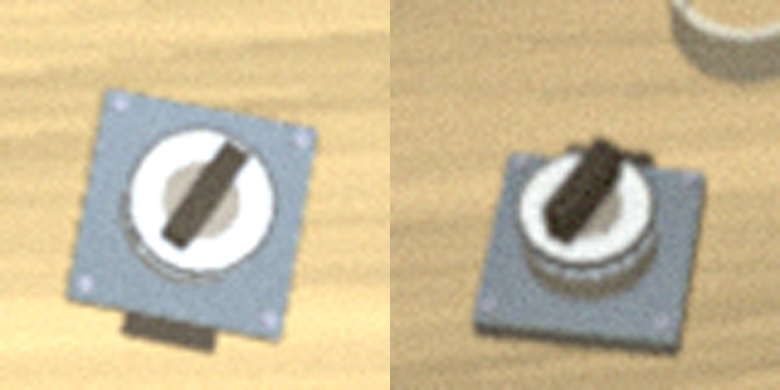

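```bash
python3 - <<'E'
from disc import *
t=cv2.imread('pics/top7.png');s=cv2.imread('pics/scene7.png')
for z in(.052,.055,.058,.061,.064):
    a=fit('top',t,(.529,-.082),z,35.8,(-180,180));b=fit('scene',s,(.53,-.083),z,35.8,(-100,100))
    print(z,np.round(a[0],4),np.round(b[0],4),'diff',np.round(b[0]-a[0],4),a[2],b[2])
# reference at head0 (known z .032) and socket ring (.046)
t0=cv2.imread('pics/top0.png');s0=cv2.imread('pics/scene0.png')
print('ref head',fit('scene',s0,(.491,.167),.032,35.8)[0]-fit('top',t0,(.491,.167),.032,35.8,(-180,180))[0],
 'ref ring',fit('scene',s0,(.529,-.083),.046,38)[0]-fit('top',t0,(.529,-.083),.046,38,(-180,180))[0])
for n,im,th in(('top',t,78),('top',t0,78),('scene',s,58),('scene',s0,58)):
    c,z=((.5285,-.0825),.088) if im is t or im is s else ((.491,.167),.062)
    g=cv2.cvtColor(rect(n,im,*c,z,.045),cv2.COLOR_BGR2GRAY);m=(g<th).astype(np.uint8)
    k,l,sx,ce=cv2.connectedComponentsWithStats(m);i=l[225,225] or 1+sx[1:,4].argmax()
    b=cv2.boxPoints(cv2.minAreaRect(cv2.findContours((l==i).astype(np.uint8),0,1)[0][0]));e=max((b[1]-b[0],b[2]-b[1]),key=np.linalg.norm)
    print(n,'bar angle',(np.degrees(np.arctan2(-e[1],e[0]))+90)%180-90, np.linalg.norm(b[1]-b[0])/5,np.linalg.norm(b[2]-b[1])/5)
E
```

```text
0.052 [ 0.5285 -0.0828] [ 0.5255 -0.0836] diff [-0.0031 -0.0008] 0.32566382746610756 0.41152299576913487
0.055 [ 0.5281 -0.0824] [ 0.5273 -0.0834] diff [-0.0008 -0.001 ] 0.315746283652245 0.41732570908643174
0.058 [ 0.5277 -0.0821] [ 0.5293 -0.0833] diff [ 0.0016 -0.0012] 0.3054973802988189 0.4696663347974447
0.061 [ 0.5272 -0.0818] [ 0.5311 -0.0832] diff [ 0.0039 -0.0014] 0.287620333683403 0.4836247744631443
0.064 [ 0.5269 -0.0815] [ 0.533  -0.0831] diff [ 0.0061 -0.0016] 0.34142521244943064 0.5340344873334967
ref head [ 0.00149798 -0.00219386] ref ring [ 0.00272905 -0.00165758]
top bar angle -34.886044 15.067774 57.209675
top bar angle 62.700424 56.946247 15.416135
scene bar angle -44.698452 31.474009 69.97953
scene bar angle 64.66693 54.88687 32.40732
```

The head is locked: its disc is at z≈0.058, as expected for fully tight, and it didn't spring up. The bar measures about -35°, 2° short of where the jaw stopped. I'll regrip and check gently that it's really at the stop.

```bash
python3 -m crank '[[0.4,0,0.09,0,0.01],[0.4,0,0.1,0,0.01],[0.4,0,0.1,0,0],[0.4,0,0.1,0,0],[0.4,0,0.1,0,0],[0.4,0.06,0.08,0,0],[0.4,0.08,0.026,0,0],[0.4,0.08,0,0,0]]'
python3 -m crank '[[0.4,0.06,0,0,0],[0.4,0.022,0,0,0],[0.4,0,0,0,0],[0.4,0,0,0,0],[0.4,0,0,0,0],[0.4,0,0,0,0],[0.4,0,0,0,0],[0.4,0,0,0,0]]'
python3 -c "from h import *;st()"
```

```text
clock: 32.13
position: [0.4972, -0.074, 0.1816]
ee_rot: [-2.997, 0.935, -0.0]
force: [0.4, -0.2, 1.0]
width: 0.399
clock: 32.8
position: [0.5289, -0.0805, 0.1811]
ee_rot: [2.995, -0.95, 0.0]
force: [0.7, 0.3, 0.3]
width: 0.4
t 32.8 p [ 0.5289 -0.0805  0.1811] jaw -125.19 tilt [ 0.0001 -0.0001] F [0.72 0.29 0.32] T [ 0.108 -0.026 -0.046] w 36.8 q7 -2.13
```

```bash
python3 -m crank '[[0.4,0,-0.0055,-0.04,0.01],[0.4,0,0,-0.08,0],[0.4,0,0,-0.08,0],[0.4,0,0,-0.06,0],[0.4,0,0,-0.04,0],[0.4,0,0,-0.01,0],[0.4,0,0,0,0],[0.4,0,0,0,0]]'
python3 -c "from h import *;st()"
python3 -m crank '[[0.4,0,0,-0.01,0],[0,0,0,0,0],[0,0,0,0,0],[0,0,0,0,0],[0,0,0,0,0],[0,0,0,0,0],[0,0,0,0,0],[0,0,0,0,0]]' 20
python3 -c "from h import *;st()"
python3 -m crank '[[0,0,0,0,0],[0,0,0,0,0],[0,0,0,0,0],[0,0,0,0,0],[0,0,0,0,0],[0,0,0,0,0],[0,0,0,0,0],[0,0,0,0,0]]' 60
python3 -c "from h import *;st()"
```

```text
clock: 33.47
position: [0.53, -0.0826, 0.0576]
ee_rot: [-3.0, 0.933, -0.001]
force: [0.2, -0.8, 0.6]
width: 0.402
t 33.47 p [ 0.53   -0.0826  0.0576] jaw -124.57 tilt [ 0.0008 -0.0001] F [ 0.22 -0.75  0.65] T [0.073 0.046 0.03 ] w 37.0 q7 -2.11
clock: 34.13
position: [0.5297, -0.0828, 0.0531]
ee_rot: [2.999, -0.933, 0.001]
force: [-0.8, -1.2, 5.9]
width: 0.173
t 34.13 p [ 0.5297 -0.0828  0.0531] jaw -124.57 tilt [ 0.0004 -0.0003] F [-0.84 -1.19  5.9 ] T [-0.292  0.281  0.067] w 15.9 q7 -2.11
clock: 34.8
position: [0.5297, -0.0828, 0.0531]
ee_rot: [2.999, -0.933, 0.001]
force: [-1.0, -1.6, 6.1]
width: 0.165
t 34.8 p [ 0.5297 -0.0828  0.0531] jaw -124.57 tilt [ 0.0004 -0.0003] F [-1.02 -1.58  6.05] T [-0.279  0.334  0.124] w 15.2 q7 -2.11
```

```bash
python3 -m crank '[[0,0,0,0,-0.01],[0,0,0,0,0],[0,0,0,0,0],[0,0,0,0,0],[0,0,0,0,0],[0,0,0,0,0],[0,0,0,0,0],[0,0,0,0,0]]'
python3 -c "from h import *;st()"
python3 -m crank '[[0,0,0,0,-0.01],[0,0,0,0,0],[0,0,0,0,0],[0,0,0,0,0],[0,0,0,0,0],[0,0,0,0,0],[0,0,0,0,0],[0,0,0,0,0]]'
python3 -c "from h import *;st()"
```

```text
clock: 35.47
position: [0.5297, -0.0829, 0.0531]
ee_rot: [2.994, -0.949, 0.001]
force: [-2.3, -1.9, 6.6]
width: 0.169
t 35.47 p [ 0.5297 -0.0829  0.0531] jaw -125.17 tilt [ 0.0003 -0.0004] F [-2.28 -1.89  6.63] T [-0.384  0.385  0.124] w 15.5 q7 -2.12
clock: 36.13
position: [0.5296, -0.0829, 0.0531]
ee_rot: [2.989, -0.965, 0.001]
force: [-0.7, -2.4, 6.7]
width: 0.168
t 36.13 p [ 0.5296 -0.0829  0.0531] jaw -125.77 tilt [ 0.0002 -0.0005] F [-0.72 -2.44  6.71] T [-0.411  0.415  0.201] w 15.5 q7 -2.13
```

```bash
python3 -m crank '[[0,0,0,0,-0.01],[0,0,0,0,0],[0,0,0,0,0],[0,0,0,0,0],[0,0,0,0,0],[0,0,0,0,0],[0,0,0,0,0],[0,0,0,0,0]]'
python3 -c "from h import *;st()"
python3 -m crank '[[0,0,0,0,-0.007],[0,0,0,0,0],[0,0,0,0,0],[0,0,0,0,0],[0,0,0,0,0],[0,0,0,0,0],[0,0,0,0,0],[0,0,0,0,0]]'
python3 -c "from h import *;st()"
```

```text
clock: 36.8
position: [0.5296, -0.083, 0.0531]
ee_rot: [2.984, -0.98, 0.001]
force: [-0.4, -1.2, 5.9]
width: 0.172
t 36.8 p [ 0.5296 -0.083   0.0531] jaw -126.36 tilt [ 0.0002 -0.0005] F [-0.44 -1.22  5.88] T [-0.44   0.487  0.2  ] w 15.8 q7 -2.14
clock: 37.47
position: [0.5296, -0.083, 0.0531]
ee_rot: [2.981, -0.991, 0.001]
force: [-1.3, -2.4, 6.8]
width: 0.165
t 37.47 p [ 0.5296 -0.083   0.0531] jaw -126.77 tilt [ 0.0002 -0.0006] F [-1.26 -2.42  6.75] T [-0.462  0.441  0.312] w 15.2 q7 -2.15
```

```bash
python3 -m crank '[[0,0,0,0,-0.007],[0,0,0,0,0],[0,0,0,0,0],[0,0,0,0,0],[0,0,0,0,0],[0,0,0,0,0],[0,0,0,0,0],[0,0,0,0,0]]'
python3 - <<'E'
from h import *
st()
E
python3 -m crank '[[0,0,0,0,-0.007],[0,0,0,0,0],[0,0,0,0,0],[0,0,0,0,0],[0,0,0,0,0],[0,0,0,0,0],[0,0,0,0,0],[0,0,0,0,0]]'
python3 - <<'E'
from h import *
st()
E
```

```text
clock: 38.13
position: [0.5296, -0.083, 0.0531]
ee_rot: [2.977, -1.001, 0.001]
force: [-1.5, -1.5, 6.6]
width: 0.169
t 38.13 p [ 0.5296 -0.083   0.0531] jaw -127.18 tilt [ 0.0002 -0.0007] F [-1.51 -1.51  6.6 ] T [-0.484  0.472  0.4  ] w 15.6 q7 -2.15
clock: 38.8
position: [0.5295, -0.083, 0.0531]
ee_rot: [2.973, -1.012, 0.0]
force: [-2.2, -2.1, 6.7]
width: 0.168
t 38.8 p [ 0.5295 -0.083   0.0531] jaw -127.6 tilt [ 0.0001 -0.0007] F [-2.17 -2.07  6.71] T [-0.499  0.484  0.482] w 15.5 q7 -2.16
```

Torque rises linearly to 0.48 N m, past the 0.4 that turning takes, with no plateau and the head hardly moving. So it's at the stop. Easing off, releasing and withdrawing.

```bash
python3 -m crank '[[0,0,0,0,0.01],[0,0,0,0,0.01],[0,0,0,0,0.01],[0,0,0,0,0],[0.4,0,0,0,0],[0.4,0,0,0,0],[0.4,0,0,0,0],[0.4,0,0,0,0]]'
python3 -c "from h import *;st()"
python3 -m crank '[[0.4,0,0,0.02,0],[0.4,0,0,0.04,0],[0.4,0,0,0.08,0],[0.4,0,0,0.08,0],[0.4,0,0,0.08,0],[0.4,-0.08,0,0.02,0],[0.4,-0.1,0,0,0],[0.4,-0.1,0,0,0]]'
python3 -m crank '[[0.4,-0.02,-0.09,0,0],[0.4,0,-0.1,0,0],[0.4,0,-0.1,0,0],[0.4,0,-0.1,0,0],[0.4,0,-0.1,0,0],[0.4,0,-0.1,0,0],[0.4,0,0,0,0],[0.4,0,0,0,0]]'
python3 look.py 8 .528 -.082 .06 40
python3 - <<'E'
from disc import *
t=cv2.imread('pics/top8.png');s=cv2.imread('pics/scene8.png')
for z in(.055,.058,.061):
    a=fit('top',t,(.529,-.082),z,35.8,(-180,180));b=fit('scene',s,(.53,-.083),z,35.8,(-100,100)); print(z,a[0],b[0]-a[0])
for f in(7,8):
    t=cv2.imread(f'pics/top{f}.png')
    g=cv2.cvtColor(rect('top',t,.5285,-.0825,.088,.045),cv2.COLOR_BGR2GRAY);m=(g<78).astype(np.uint8)
    k,l,sx,ce=cv2.connectedComponentsWithStats(m);i=l[225,225] or 1+sx[1:,4].argmax()
    b=cv2.boxPoints(cv2.minAreaRect(cv2.findContours((l==i).astype(np.uint8),0,1)[0][0]));e=max((b[1]-b[0],b[2]-b[1]),key=np.linalg.norm)
    print('bar',(np.degrees(np.arctan2(-e[1],e[0]))+90)%180-90)
t0=cv2.imread('pics/top0.png')
d=cv2.absdiff(cv2.GaussianBlur(t0,(0,0),1.5),cv2.GaussianBlur(t,(0,0),1.5)).max(2)
k,l,sx,ce=cv2.connectedComponentsWithStats((d>25).astype(np.uint8))
print('changes',[(sx[i].tolist()) for i in range(1,k) if sx[i,4]>8])
E
```

```text
clock: 39.47
position: [0.5294, -0.0822, 0.0526]
ee_rot: [-2.989, 0.966, 0.001]
force: [1.0, 0.3, -0.3]
width: 0.383
t 39.47 p [ 0.5294 -0.0822  0.0526] jaw -125.81 tilt [-0.0003  0.0002] F [ 1.01  0.34 -0.32] T [ 0.057 -0.009 -0.021] w 35.2 q7 -2.13
clock: 40.13
position: [0.4171, -0.0824, 0.1818]
ee_rot: [-2.989, 0.966, -0.004]
force: [-1.0, -0.3, 0.3]
width: 0.401
clock: 40.8
position: [0.4088, -0.3209, 0.1811]
ee_rot: [2.986, -0.973, 0.0]
force: [0.3, 0.6, -0.5]
width: 0.401
t 40.8 p [ 0.4088 -0.3209  0.1811] jaw -126.08 tilt [-0.0001 -0.0008] F [ 0.31  0.58 -0.46] T [ 0.151  0.073 -0.007] w 36.9 q7 -1.57
0.055 [ 0.52823288 -0.08244725] [-0.00076084 -0.00092096]
0.058 [ 0.52779275 -0.08209628] [ 0.00157491 -0.00111565]
0.061 [ 0.52739142 -0.08180345] [ 0.0038253  -0.00124468]
bar -34.886044
bar -35.627903
changes [[461, 178, 179, 222, 22660], [359, 190, 14, 19, 115], [363, 190, 19, 23, 163], [369, 197, 15, 19, 126], [258, 206, 29, 29, 654]]
```

View pics/top8.png

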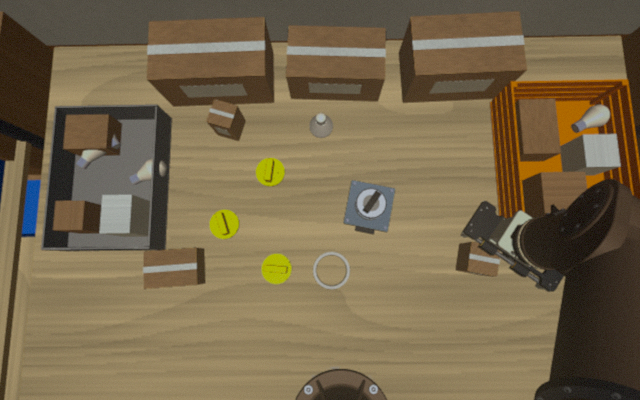

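View pics/c8.png

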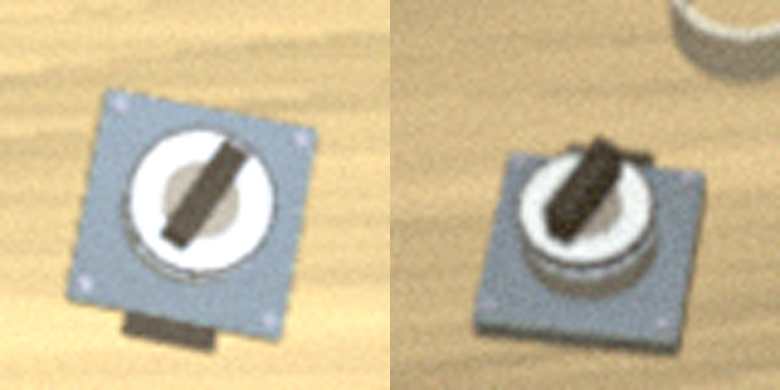

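```bash
python3 -c "
from h import *
arm.sign_off(); st()"
```

```text
the job is handed in; nothing more can be done
the job is handed in; nothing more can be done
```

The lamp head is in the test socket, turned clockwise to the stop and released. I handed the job in with the clock at about 41 s of the 72 s allowed.

**What I did:** I gripped the white head by its bar and lowered it through the slots without touching the lip, to about 18 mm below the mouth. I then turned it clockwise by about 56–57°; the full travel to the stop is 58°.

**Last checks**
- **Height:** after letting go, both views put the top of the disc at about z = 0.058, which matches fully tight. The head did not spring up.
- **At the stop:** I gripped it again and turned gently. The torque rose steadily to 0.48 N m, above the 0.4 N m turning takes and below the 0.6 N m limit. The bar moved by less than 1°, about the measuring accuracy. I eased off before letting go.
- **Bystanders:** comparing the top view before and after, only the head, the socket and the arm differ. The arm is parked well above one of the cartons and hides part of that area, so there the comparison is only partial.

**What failed or disagreed**
- **First grasp:** it closed on air just above the bar. The fingertips are about 26–30 mm higher than the pose reading and the stated tip distance suggest. I corrected for this, and touching the socket's spring contact later confirmed the height.
- **Bar angle:** the camera showed about -35.6°, while the jaws ended at -37.6° under load. I put this down to give in the grip.
- **Sideways moment:** it reached about 0.7 N m during the twist and went to zero on release. I took it for a small offset between the grip and the head's axis.

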